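# Run the specimen carriage to the tight spot and back it off

### The arm

A 6-joint arm with a two-finger parallel gripper is mounted at the origin on the work surface. World frame = base frame: x ahead of the robot, y to its left, z up, the work surface at z = 0. Lengths are in m, angles in degrees, forces in N, time in s.
With the tool pointing down it reaches from about 0.4 to 0.825 m from the base axis. Payload 7 kg.
Tool frame: the origin (TCP) lies on the centre line of the jaws, within the pads' length; the fingertips stand r.tip_reach ahead of it and the grasp point (between the pads) is the TCP (r.tip_reach is the distance from the TCP to the fingertips, in m); z points along the fingers, y is the line along which they close (so a half turn about z gives the same grasp; the last joint's range is limited). The gripper opens to 88 mm and grips with 3 to 60 N. Pads are 19 mm wide; open, the fingers measure 130 mm over their backs; the gripper's body (78 mm by 193 mm) begins 47 mm behind the grasp point.
Start: joints at [-53.222, 20.546, 0.682, 0, -70.136, -16.507], TCP at [0.234, -0.633, 0.246] pointing down, gripper open.
Joint ranges: [-176.03, 176.03], [-82.01, 121.73], [-58.28, 71.71], [-173.87, 95.51], [-174.79, -0.11], [-173.66, 173.66]. Speed limits (degrees/s): [136.94, 136.94, 172.46, 180, 180, 180].

### API

Orientations are given as [roll, pitch, yaw] about the fixed x, y, z axes, in that order (R = Rz(yaw) Ry(pitch) Rx(roll)).
In Python, from plant import sensors, cams, r gives the robot as it stands.
- The arm moves only by the tool drive_tool, never from a script. Its argument "rows" is a list of rows, each an object of numbers: "fingers": the gripper's target within -1 to 1 (fully open at 1, half-way at 0, shut at -1); "x", "y", "z": the shift along the tool's x, y, z in m; "spin": the turn about the tool's z in rad. A call has 1 to 10 rows; each row is the pose to reach, as a shift and turn from the pose commanded when the call began, along the tool's axes at that moment; what a row does not reach only later rows make up. A row lasts 1/8 s, in which the tool goes at most 62.5 mm and 10.7 degrees, less where a joint would pass 70% of its speed; a pose out of reach is approached as far as the arm can. A call with a gripper value outside its range is refused whole. The fingers move at their own pace and stop on an object; "newtons" is the grip in N (left out, the last holds). Time passes only in rows, so rows that repeat a pose let the fingers close. It gives the time, the measured TCP pose, the force, the opening and the grip force at its end, in the units of the state.
- sensors.get_state(): the state, without advancing time (a new reading comes with each control period).
- cams.capture(name): name is "scene" or "top" or "wrist"; returns a dict with "pixels" (420x560x3 uint8, red, green, blue), "intrinsics" (3x3 intrinsics, pixels), "eye" and "orientation" of the camera in the world; the wrist camera has in their place "T_tool_cam" (4x4, takes a point from camera to tool coordinates, whose origin is the TCP and whose axes are the flange's). Camera axes: x right, y up, looking along -z (the intrinsics and any distortion apply to the point x, -y, -z); pixel columns grow to the right and rows downward; lengths in m; the calibration is good to about 2 mm. A picture is of the moment at which its call begins: read the wrist's pose just before it. There is no depth.
- r.close_job(): hands the job in; it is judged then, once.
The state is a dict: "time_s": time; "joints": joint angles; "qd": joint speeds; "joint_torque": joint torques, N m; "tcp_pos": TCP position; "eef_rot": TCP orientation; "contact_force": force on the tool from outside, world axes, zero at the start; "moment": the same for the moment, N m; "gripper_width": finger opening in m; "gripper_force": force on a finger pad.
Only numpy, scipy, OpenCV 4.12 (cv2) and the standard library are available. Lean on these libraries where they do the work, as an engineer would, in place of code of your own. Each camera call takes 0.05 s, during which the arm holds its last target. There are 200 camera calls.

### The job

On the microscope bench two black carriages with upright steel knobs stand on their rails. Take the carriage that carries the clipped specimen strip by its knob and slide it along its rail towards the roller brake until its tapered nose goes tight between the two rubber rollers; then back it off about 3 cm, so that the nose is free, and let go. Leave the bare carriage where it is.

Things in the scene. Friction and masses are not known exactly. Their poses are not given: they have to be found in the camera images.
- knob (a point): Grip centre, 85 mm above the table, of the specimen carriage's upright steel knob: 24 mm diameter, top at 104 mm, plain down to 38 mm. The black carriage is 60 mm wide, its top at 34 mm; behind the knob it bears a 74 x 44 mm white strip held by two binder clips (up to 49 mm high), ahead a tapered nose with its tip 73 mm from the knob's axis. x axis: along the rail towards the brake; z up.
- pinch (a point): Midway between the brake's two upright sprung rubber rollers (18 mm diameter, tops at 42 mm), on the rail's centre line, 28 mm above the table; x axis along the rail, away from the carriage. Grey brake astride the rail: 90 mm wide, 46 long, 44 high. The nose meets the rollers with the knob 67 mm short of this point; the push then rises from 1 to 10 N over 10 mm, where they yield no more.
- carriage (a joint): Travel of the specimen carriage along its straight, level rail in m, growing towards the brake; 0 at the end away from the brake, at most 0.235. The knob moves on the straight horizontal line to the point over pinch. It slides freely with about 1.2 N of friction and stays where it is left. The brake's place along the rail varies.
- bare_knob (a point): Grip centre of the same kind of knob, 85 mm above the table, on the other carriage, which is bare (no specimen strip) and stands on the roughly parallel second rail, some 19 cm nearer to or farther from the robot, its nose pointing the opposite way (x axis: along its nose; z up). Not to be moved.
Mind the look-alikes: they are no part of the job. Of the things shaped like the part that bears pinch, the grey one is meant.

How it is judged (in metres and radians):
On the way:
1. the nose of the specimen carriage has gone tight between the rollers: pressed at least 2 mm in past first touch (knob less than 65 mm short of the point between the rollers) (x of knob in the frame of pinch above -0.065 m), for 0.1 s.
At the end, for the whole second after the job is handed in: The specimen carriage, after having been tight between the rollers, stands still 10 to 45 mm short of where its nose first meets the rollers (knob 77 to 112 mm short of the point between the rollers), and the bare carriage is within 15 mm of where it was (x of knob in the frame of pinch between -0.112 and -0.077 m and velocity of joint carriage between -0.005 and 0.005 m/s and distance of bare_knob from where it was at the start of the episode below 0.015 m); the robot touches nothing.
It fails at once if the bare carriage is moved by more than 15 mm (distance of bare_knob from where it was at the start of the episode above 0.015 m).
It also fails if it takes over 40 s, if anything falls off the work surface, if the arm or the gripper's body presses on something with over 40 N, if the wrist force passes 120 N, or if a joint passes its speed limit or range.

## Working session

There is one attempt and no reset: what is moved stays moved. The work goes in short steps, Python scripts to look and compute and a tool call to move; the robot and the scene stay as the last step left them, time stands still between calls to the robot, and variables do not carry over. Pictures are saved under pics/ and viewed, at most 10 in all, crops included, and the job is handed in when it is done.

Besides the shell and the picture viewer there is one more tool, called after ">>>" as name(argument=value, ...) on one line, values as JSON. drive_tool: Moves the arm, as the interface text tells. Its arguments: {"type":"object","properties":{"rows":{"type":"array"},"newtons":{"type":"number"}},"required":["rows"]}

```bash
mkdir -p pics; cat > h.py <<'E'
import numpy as np, cv2, pickle
from scipy.spatial.transform import Rotation as Rn
from plant import sensors, cams, r
def snap(name, tag):
    s=sensors.get_state(); c=cams.capture(name); c['state']=s
    cv2.imwrite(f'pics/{tag}.png', c['pixels'][:,:,::-1]); pickle.dump(c,open(f'{tag}.pkl','wb')); return c
E
python3 - <<'E'
from h import *
for n in ('scene','top'):
    c=snap(n,n+'0'); print(n,c['intrinsics'],c['eye'],c['orientation'],[k for k in c])
s=sensors.get_state(); print(s, r.tip_reach)
a=np.vstack([cv2.imread('pics/scene0.png'),cv2.imread('pics/top0.png')])
E
```

```text
scene [[430.03838469   0.         284.53833657]
 [  0.         430.03838469 208.42840496]
 [  0.           0.           1.        ]] [0.97963941 0.42917224 0.79077305] [ 40.37897819  -0.18793397 128.75564518] ['pixels', 'intrinsics', 'eye', 'orientation', 'state']
top [[471.27505836   0.         276.57462328]
 [  0.         471.27505836 214.35963315]
 [  0.           0.           1.        ]] [0.3843767  0.0585221  0.84014608] [  8.99927453  -2.78160361 -88.93833723] ['pixels', 'intrinsics', 'eye', 'orientation', 'state']
{'time_s': 0.1, 'joints': array([-5.32205751e+01,  2.05863889e+01,  6.38654463e-01, -1.67157084e-02,
       -7.01347632e+01, -1.65070706e+01]), 'qd': array([-0.04487879, -0.0879735 ,  0.05318943,  0.00128838, -0.02247154,
       -0.11712343]), 'joint_torque': array([-1.26188821e-03, -5.84164310e+01,  2.93749791e+01,  7.01554924e+00,
        1.01432964e-02, -5.50372965e-05]), 'tcp_pos': array([ 0.2337103 , -0.63281796,  0.24472739]), 'eef_rot': array([ 1.79916437e+02, -8.37531783e-03, -1.59733331e+02]), 'contact_force': array([ 0.53069652,  0.5811633 , -0.76992296]), 'moment': array([-0.02864727,  0.01612714, -0.01589967]), 'gripper_force': 0.0, 'gripper_width': 0.08758936873378279} 0.019
```

View pics/scene0.png

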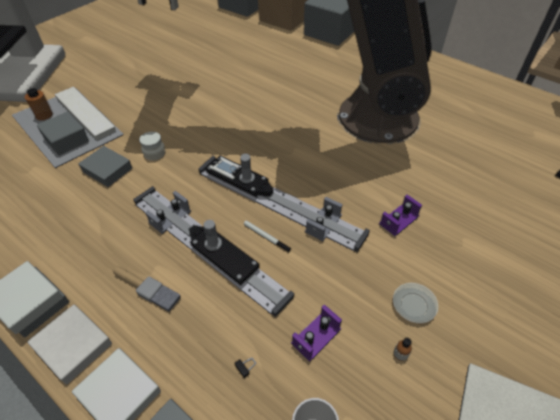

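View pics/top0.png

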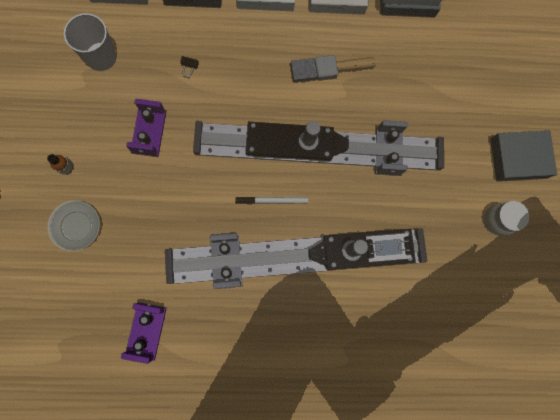

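The top view shows the specimen carriage on the lower rail: knob near (358,248), strip near (388,247), grey brake near (225,260). In the scene view its knob is near (246,165) and the brake near (323,220). I'll enlarge both crops to pick points.

```bash
python3 - <<'E'
import cv2,numpy as np
t=cv2.imread('pics/top0.png')[215:300,200:430]; s=cv2.imread('pics/scene0.png')[140:250,195:375]
f=lambda a:cv2.resize(np.clip(a*1.6,0,255).astype('uint8'),None,fx=3,fy=3,interpolation=cv2.INTER_CUBIC)
t,s=f(t),f(s); s=cv2.copyMakeBorder(s,0,0,0,t.shape[1]-s.shape[1],cv2.BORDER_CONSTANT)
cv2.imwrite('pics/m0.png',np.vstack([t,s]))
E
```

```text
(no output)
```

View pics/m0.png

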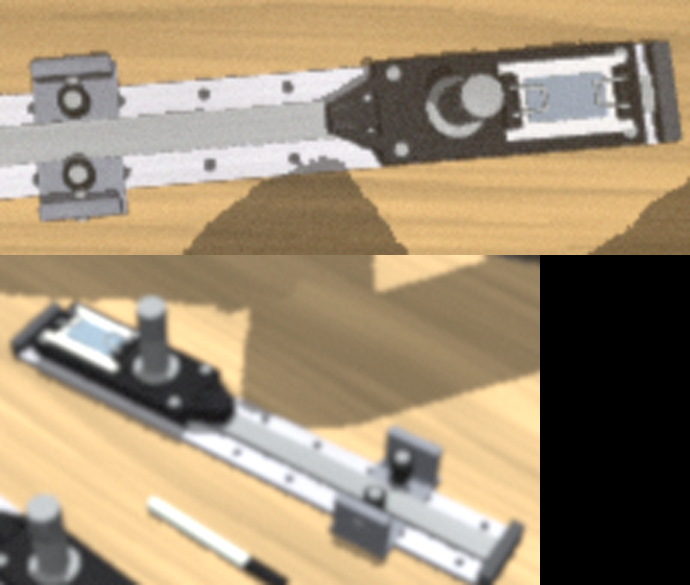

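The crop shows the knob's top at (482,94) in the top part and (152,307) in the scene part. The roller tops are at (73,99) and (79,174) in the top part, and (375,494) and (402,457) in the scene part. I'll triangulate from these.

```bash
cat >> h.py <<'E'
def ray(c,uv):
    d=np.linalg.inv(c['intrinsics'])@[uv[0],uv[1],1.]; d=d*[1,-1,-1]
    if 'eye' in c: return np.array(c['eye']), Rn.from_euler('xyz',c['orientation'],degrees=True).as_matrix()@d
    T=np.eye(4); T[:3,:3]=Rn.from_euler('xyz',c['state']['eef_rot'],degrees=True).as_matrix(); T[:3,3]=c['state']['tcp_pos']
    T=T@c['T_tool_cam']; return T[:3,3],T[:3,:3]@d
def plane(c,uv,z):
    o,d=ray(c,uv); return o+d*(z-o[2])/d[2]
def tri(a,ua,b,ub):
    (o,d),(p,e)=ray(a,ua),ray(b,ub); t=np.linalg.lstsq(np.c_[d,-e],p-o,rcond=None)[0]
    x,y=o+d*t[0],p+e*t[1]; return (x+y)/2,np.linalg.norm(x-y)
E
python3 - <<'E'
from h import *
np.set_printoptions(precision=4,suppress=True)
t,s=[pickle.load(open(n+'0.pkl','rb')) for n in('top','scene')]
T=lambda u,v:(u/3+199.67,v/3+214.67); S=lambda u,v:(u/3+194.67,(v-255)/3+139.67)
k,e=tri(t,T(482,94),s,S(152,306));print('knob',k,e,plane(t,T(482,94),.104))
A,e=tri(t,T(73,99),s,S(375,493));print('A',A,e,plane(t,T(73,99),.042))
B,e=tri(t,T(79,174),s,S(402,456));print('B',B,e,plane(t,T(79,174),.042))
A=plane(t,T(73,99),.042);B=plane(t,T(79,174),.042);k=plane(t,T(482,94),.104)
P=(A+B)/2; d=(P-k)[:2];print('sep',np.linalg.norm(A-B),'dist',np.linalg.norm(d),'yaw',np.degrees(np.arctan2(d[1],d[0])),'perp yaw',np.degrees(np.arctan2(*(A-B)[1::-1])))
R=Rn.from_euler('xyz',sensors.get_state()['eef_rot'],degrees=True).as_matrix()
print('knob in tool', R.T@(k-[0,0,.019]-sensors.get_state()['tcp_pos']),'rail dir in tool',R.T@np.r_[d/np.linalg.norm(d),0])
print(plane(t,(312,128),.104), 'bare')
E
```

```text
knob [ 0.4544 -0.1085  0.1008] 0.0016718519497523974 [ 0.4546 -0.1085  0.104 ]
A [0.4527 0.1105 0.0365] 0.0006694817991703304 [0.4524 0.1099 0.042 ]
B [0.4105 0.1056 0.0374] 0.0007538850534867075 [0.4105 0.105  0.042 ]
sep 0.04210841880652001 dist 0.2172062292191054 yaw 96.11759424334393 perp yaw 6.600721575284472
knob in tool [-0.3888  0.4151  0.1603] rail dir in tool [-0.2444  0.9697  0.0014]
[ 0.6464 -0.0305  0.104 ] bare
```

>>> drive_tool(rows=[{"fingers":1,"x":-0.039,"y":0.042,"z":0.0,"spin":0.025},{"fingers":1,"x":-0.078,"y":0.083,"z":0.0,"spin":0.05},{"fingers":1,"x":-0.117,"y":0.125,"z":0.0,"spin":0.1},{"fingers":1,"x":-0.156,"y":0.166,"z":0.0,"spin":0.15},{"fingers":1,"x":-0.195,"y":0.208,"z":0.0,"spin":0.2},{"fingers":1,"x":-0.234,"y":0.249,"z":0.0,"spin":0.247},{"fingers":1,"x":-0.273,"y":0.291,"z":0.01,"spin":0.247},{"fingers":1,"x":-0.312,"y":0.332,"z":0.02,"spin":0.247},{"fingers":1,"x":-0.351,"y":0.374,"z":0.03,"spin":0.247},{"fingers":1,"x":-0.389,"y":0.415,"z":0.04,"spin":0.247}])

```text
time_s: 1.35
tcp_pos: [0.4553, -0.1072, 0.2054]
eef_rot: [180.0, 0.0, -173.9]
contact_force: [2.3, 0.2, 0.1]
gripper_width: 0.0876
gripper_force: 0.0
```

>>> drive_tool(rows=[{"fingers":1},{"fingers":1},{"fingers":1}])

```text
invalid input
```

```bash
python3 - <<'E'
from h import *
c=snap('wrist','w0'); s=c['state']; print(s['time_s'],s['tcp_pos'],s['eef_rot'],s['joints'],c['intrinsics'][0],c['T_tool_cam'])
o,_=ray(c,(0,0)); print(o)
def px(p):
    R=Rn.from_euler('xyz',s['eef_rot'],degrees=True).as_matrix(); M=np.array(c['T_tool_cam'])
    q=M[:3,:3].T@(R.T@(np.array(p)-s['tcp_pos'])-M[:3,3])*[1,-1,-1]; u=c['intrinsics']@q; return u[:2]/u[2]
print('exp knob top px',px([.4546,-.1085,.104]))
E
```

```text
1.35 [ 0.45525813 -0.1072009   0.20536416] [ 1.79995559e+02  2.50557940e-02 -1.73866647e+02] [ 1.09579265e+01  2.57464450e+00 -2.79375546e+01 -2.69178566e-03
 -5.94624604e+01 -9.48232054e+01] [353.23665723   0.         284.448002  ] [[ 1.49346163e-04  9.52175270e-01  3.05552340e-01  8.30832636e-02]
 [ 9.99999902e-01 -1.49995675e-05 -4.42032064e-04  3.48586136e-04]
 [-4.16308848e-04  3.05552376e-01 -9.52175179e-01 -1.40187952e-01]
 [ 0.00000000e+00  0.00000000e+00  0.00000000e+00  1.00000000e+00]]
[ 0.37255341 -0.11574852  0.34551579]
exp knob top px [282.10725432 213.52473868]
```

View pics/w0.png

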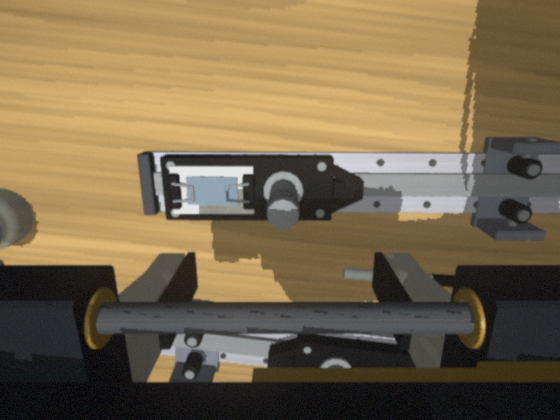

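The wrist view shows the knob's top at about (283,215), against an expected (282,213.5), so the estimate agrees to about 1 mm. The roller tops are near (533,167) and (519,211). Going down.

```bash
python3 - <<'E'
from h import *
np.set_printoptions(precision=4,suppress=True)
c=pickle.load(open('w0.pkl','rb')); t=pickle.load(open('top0.pkl','rb'))
k=plane(c,(283,214),.104); print('knob',k,tri(c,(283,214),t,(360.3,246)))
a,b=plane(c,(533,167),.042),plane(c,(519,211),.042);print(a,b,(a+b)/2,np.linalg.norm(a-b))
s=c['state'];R=Rn.from_euler('xyz',s['eef_rot'],degrees=True).as_matrix();print(R.T@(k-[0,0,.019]-s['tcp_pos']))
E
```

```text
knob [ 0.4549 -0.1078  0.104 ] (array([ 0.4543, -0.108 ,  0.1058]), np.float64(0.00020907221325158046))
[0.4098 0.1061 0.042 ] [0.4503 0.1065 0.042 ] [0.43   0.1063 0.042 ] 0.04058323109241519
[ 0.0005 -0.0006  0.1204]
```

>>> drive_tool(rows=[{"fingers":1,"x":0,"y":0,"z":0.03,"spin":0},{"fingers":1,"x":0,"y":0,"z":0.06,"spin":0},{"fingers":1,"x":0,"y":0,"z":0.09,"spin":0},{"fingers":1,"x":0,"y":0,"z":0.11,"spin":0},{"fingers":1,"x":0,"y":0,"z":0.12,"spin":0},{"fingers":1,"x":0,"y":0,"z":0.12,"spin":0},{"fingers":-1,"x":0,"y":0,"z":0.12,"spin":0},{"fingers":-1,"x":0,"y":0,"z":0.12,"spin":0},{"fingers":-1,"x":0,"y":0,"z":0.12,"spin":0},{"fingers":-1,"x":0,"y":0,"z":0.12,"spin":0}], newtons=25)

```text
time_s: 2.65
tcp_pos: [0.4551, -0.1091, 0.0858]
eef_rot: [180.0, 0.0, -173.9]
contact_force: [-0.6, -0.4, 1.2]
gripper_width: 0.0532
gripper_force: 0.0
```

>>> drive_tool(rows=[{"fingers":-1,"x":0,"y":0,"z":0,"spin":0},{"fingers":-1,"x":0,"y":0,"z":0,"spin":0},{"fingers":-1,"x":0,"y":0,"z":0,"spin":0},{"fingers":-1,"x":0,"y":0,"z":0,"spin":0}])

```text
time_s: 3.15
tcp_pos: [0.4549, -0.1091, 0.0855]
eef_rot: [-180.0, -0.0, -173.9]
contact_force: [-0.0, 0.6, 0.1]
gripper_width: 0.0232
gripper_force: 25.0
```

>>> drive_tool(rows=[{"fingers":-1,"x":0,"y":0.01,"z":0,"spin":0},{"fingers":-1,"x":0,"y":0.03,"z":0,"spin":0},{"fingers":-1,"x":0,"y":0.05,"z":0,"spin":0},{"fingers":-1,"x":0,"y":0.07,"z":0,"spin":0},{"fingers":-1,"x":0,"y":0.09,"z":0,"spin":0},{"fingers":-1,"x":0,"y":0.11,"z":0,"spin":0},{"fingers":-1,"x":0,"y":0.125,"z":0,"spin":0},{"fingers":-1,"x":0,"y":0.135,"z":0,"spin":0},{"fingers":-1,"x":0,"y":0.14,"z":0,"spin":0},{"fingers":-1,"x":0,"y":0.14,"z":0,"spin":0}])

```text
time_s: 4.4
tcp_pos: [0.4404, 0.0307, 0.0856]
eef_rot: [180.0, 0.0, -173.9]
contact_force: [4.9, 1.8, -7.1]
gripper_width: 0.0235
gripper_force: 25.0
```

```bash
python3 - <<'E'
from h import *
c=snap('wrist','w1'); s=c['state']; print(s['time_s'],s['tcp_pos'],s['contact_force'],s['gripper_width'])
E
```

```text
4.4 [0.44043703 0.03067    0.0855666 ] [ 4.93202117  1.82161511 -7.12832343] 0.023513855011544238
```

View pics/w1.png

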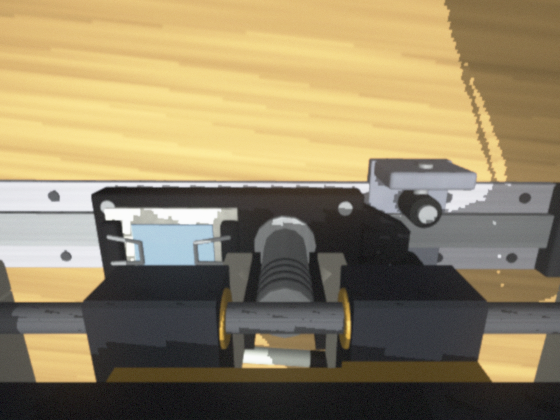

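The wrist view shows the carriage gripped, with its nose at about (405,250) right beside the roller at (427,212). I'll creep in and watch the force.

>>> drive_tool(rows=[{"fingers":-1,"x":-0.0007,"y":0.003,"z":-0.0005,"spin":0},{"fingers":-1,"x":-0.001,"y":0.006,"z":-0.0005,"spin":0},{"fingers":-1,"x":-0.001,"y":0.008,"z":-0.0005,"spin":0},{"fingers":-1,"x":-0.001,"y":0.01,"z":-0.0005,"spin":0},{"fingers":-1,"x":-0.001,"y":0.01,"z":-0.0005,"spin":0},{"fingers":-1,"x":-0.001,"y":0.01,"z":-0.0005,"spin":0}])

```text
time_s: 5.2
tcp_pos: [0.4395, 0.04, 0.0856]
eef_rot: [180.0, -0.0, -173.9]
contact_force: [4.5, 0.4, -15.1]
gripper_width: 0.0237
gripper_force: 25.0
```

>>> drive_tool(rows=[{"fingers":-1,"x":0,"y":0.001,"z":0,"spin":0},{"fingers":-1,"x":0,"y":0.002,"z":0,"spin":0},{"fingers":-1,"x":0,"y":0.003,"z":0,"spin":0},{"fingers":-1,"x":0,"y":0.003,"z":0,"spin":0},{"fingers":-1,"x":0,"y":0.003,"z":0,"spin":0}])

```text
time_s: 5.82
tcp_pos: [0.4392, 0.0427, 0.0856]
eef_rot: [-180.0, -0.1, -173.9]
contact_force: [7.4, -2.3, -15.8]
gripper_width: 0.0233
gripper_force: 25.0
```

>>> drive_tool(rows=[{"fingers":-1,"x":-0.0005,"y":0.001,"z":0.0005,"spin":0},{"fingers":-1,"x":-0.001,"y":0.002,"z":0.001,"spin":0},{"fingers":-1,"x":-0.001,"y":0.003,"z":0.001,"spin":0},{"fingers":-1,"x":-0.001,"y":0.003,"z":0.001,"spin":0},{"fingers":-1,"x":-0.001,"y":0.003,"z":0.001,"spin":0}])

```text
time_s: 6.45
tcp_pos: [0.4391, 0.045, 0.0855]
eef_rot: [-179.9, -0.1, -173.9]
contact_force: [-3.2, -6.0, 2.7]
gripper_width: 0.0231
gripper_force: 25.0
```

>>> drive_tool(rows=[{"fingers":-1,"x":0.0,"y":0.001,"z":0,"spin":0},{"fingers":-1,"x":0.0,"y":0.002,"z":0,"spin":0},{"fingers":-1,"x":0.0,"y":0.003,"z":0,"spin":0},{"fingers":-1,"x":0.0,"y":0.003,"z":0,"spin":0},{"fingers":-1,"x":0.0,"y":0.003,"z":0,"spin":0},{"fingers":-1,"x":0.0,"y":0.003,"z":0,"spin":0}])

```text
time_s: 7.2
tcp_pos: [0.4388, 0.0476, 0.0855]
eef_rot: [-179.9, -0.1, -173.9]
contact_force: [-0.3, -8.0, 2.9]
gripper_width: 0.0238
gripper_force: 25.0
```

```bash
python3 - <<'E'
from h import *
c=snap('wrist','w2'); s=c['state']; print(s['time_s'],s['tcp_pos'],s['contact_force'],s['gripper_width'])
E
```

```text
7.2 [0.43881498 0.04757746 0.08549201] [-0.33451189 -8.04928525  2.89522726] 0.023844146428616722
```

View pics/w2.png

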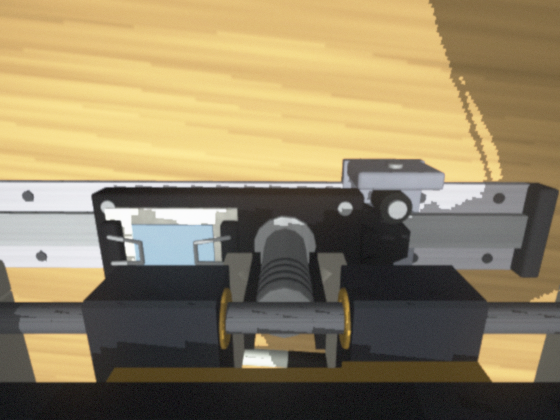

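The nose is between the rollers: the roller at (397,208) now overlaps the taper, and the grip at (285,260) hasn't shifted. The push is about 8 N. Backing off now.

>>> drive_tool(rows=[{"fingers":-1,"x":0.0,"y":-0.006,"z":0,"spin":0},{"fingers":-1,"x":0.0,"y":-0.014,"z":0,"spin":0},{"fingers":-1,"x":0.0,"y":-0.022,"z":0,"spin":0},{"fingers":-1,"x":0.0,"y":-0.029,"z":0,"spin":0},{"fingers":-1,"x":0.0,"y":-0.033,"z":0,"spin":0},{"fingers":-1,"x":0.0,"y":-0.034,"z":0,"spin":0},{"fingers":-1,"x":0.0,"y":-0.034,"z":0,"spin":0},{"fingers":-1,"x":0.0,"y":-0.034,"z":0,"spin":0}])

```text
time_s: 8.25
tcp_pos: [0.4423, 0.0147, 0.0855]
eef_rot: [-180.0, -0.1, -173.9]
contact_force: [-6.0, -1.7, 5.9]
gripper_width: 0.0234
gripper_force: 25.0
```

>>> drive_tool(rows=[{"fingers":1,"x":0,"y":0,"z":0,"spin":0},{"fingers":1,"x":0,"y":0,"z":0,"spin":0},{"fingers":1,"x":0,"y":0,"z":0,"spin":0},{"fingers":1,"x":0,"y":0,"z":0,"spin":0},{"fingers":1,"x":0,"y":0,"z":0,"spin":0},{"fingers":1,"x":0,"y":0,"z":0,"spin":0},{"fingers":1,"x":0,"y":0,"z":-0.02,"spin":0},{"fingers":1,"x":0,"y":0,"z":-0.06,"spin":0},{"fingers":1,"x":0,"y":0,"z":-0.1,"spin":0},{"fingers":1,"x":0,"y":0,"z":-0.12,"spin":0}])

```text
time_s: 9.5
tcp_pos: [0.4443, 0.0156, 0.2073]
eef_rot: [180.0, 0.2, -173.9]
contact_force: [0.3, -0.4, -1.1]
gripper_width: 0.0879
gripper_force: 0.0
```

>>> drive_tool(rows=[{"fingers":1,"x":0,"y":0,"z":0,"spin":0},{"fingers":1,"x":0,"y":0,"z":0,"spin":0},{"fingers":1,"x":0,"y":0,"z":0,"spin":0}])

```text
time_s: 9.88
tcp_pos: [0.4431, 0.0152, 0.204]
eef_rot: [-180.0, -0.1, -173.9]
contact_force: [0.2, -0.1, 0.1]
gripper_width: 0.0874
gripper_force: 0.0
```

```bash
python3 - <<'E'
from h import *
c=snap('wrist','w3'); snap('scene','scene3'); s=c['state']; print(s['time_s'],s['tcp_pos'],s['contact_force'],s['gripper_width'])
E
```

```text
9.875 [0.44307476 0.01516628 0.20403747] [ 0.22566887 -0.05380915  0.06184446] 0.08741841808480139
```

View pics/w3.png

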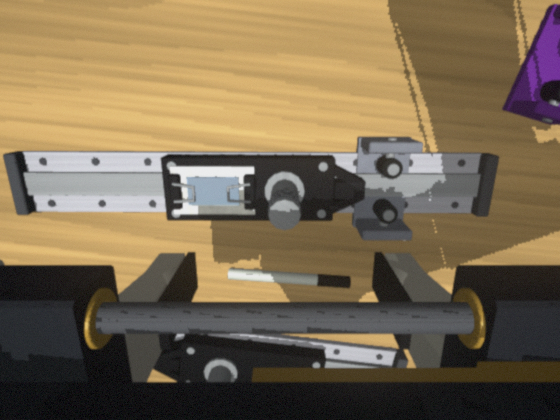

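The carriage stands free with the knob's top at (285,215), nose tip at (363,188), and roller tops at (394,168) and (388,212). I'll check the gap, and the bare carriage against the first scene picture.

```bash
python3 - <<'E'
from h import *
c=pickle.load(open('w3.pkl','rb'))
k=plane(c,(285,215),.104);p=(plane(c,(394,168),.042)+plane(c,(388,212),.042))/2
print(k,p,np.linalg.norm((p-k)[:2]))
a,b=[cv2.imread(f'pics/{n}.png',0)[215:310,130:300] for n in('scene0','scene3')]
print('bare shift px',cv2.phaseCorrelate(np.float32(a),np.float32(b)))
E
```

```text
[0.44263332 0.01592765 0.104     ] [0.4309214  0.10905084 0.042     ] 0.0938567846774994
bare shift px ((0.00616776907241956, -0.011203139830683995), 0.8963926295439403)
```

The knob is 94 mm short of the pinch point, inside the 77–112 mm window, and the bare carriage hasn't moved.

```bash
python3 -c "
from plant import r
print(r.close_job())"
```

```text
the job is handed in; nothing more can be done
None
```

I pressed the specimen carriage about 6 mm in between the rollers (8 N push), backed it off and released it with the knob 94 mm short of the pinch point; the bare carriage hasn't moved, and the job is handed in (no verdict was shown).

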